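Open the nougat slicing jig's screw clamp and load the bar square in its corner

ROBOT

A 7-joint arm with a two-finger parallel gripper is mounted at the origin on a cart in front of the work surface, level with it; the furniture and walls round the work are solid. World frame = base frame: x ahead of the robot, y to its left, z up, the work surface at z = 0. Lengths are in m, angles in rad, forces in N, time in s.
With the tool pointing down it reaches from about 0.4 to 0.875 m from the base axis. Payload 19.3 kg.
Tool frame: the origin (TCP) lies midway between the tips of the shut fingers; the grasp point (between the pads) lies 19 mm behind it; z points along the fingers, y is the line along which they close (so a half turn about z gives the same grasp; the last joint's range is limited). The gripper opens to 85 mm and grips with 20 to 120 N. Pads are 22 mm wide; open, the fingers measure 114 mm over their backs; the gripper's body (76 mm by 85 mm) begins 54 mm behind the grasp point. The pads swing forward as they close: fully open they stand 13 mm farther back than shut.
Start: joints at [1.228, 0.521, -0.036, 1.599, 0.021, 1.021, -0.113], TCP at [0.168, -0.602, 0.231] pointing down, gripper open.
Joint ranges: [-2.91, 2.91], [-0.3, 2.13], [-1.5, 1.42], [0.17, 2.43], [-1.26, 4.41], [0.16, 1.93], [-2.52, 2.52]. Speed limits (rad/s): [1.89, 1.89, 2.39, 2.39, 3.01, 3.01, 3.01].

INTERFACE

Orientations are given as [roll, pitch, yaw] about the fixed x, y, z axes, in that order (R = Rz(yaw) Ry(pitch) Rx(roll)).
In Python, from workcell import * gives the robot as it stands. The module is installed in compiled form; this text tells all that it offers.
- The arm moves only by the tool play_rows, never from a script. Its argument "deltas" is a list of rows, each a list of 7 numbers: the shift along the tool's x, y, z in units of 500 mm (1.0 is 500 mm), then the turn, a rotation vector about the tool's x, y, z in units of 120 degrees (1.0 is 120 degrees), then the closure, from 0 (fully open) to 1 (shut). A call has 1 to 10 rows; each row is the pose to reach, as a shift and turn from the pose commanded when the call began, along the tool's axes at that moment; what a row does not reach only later rows make up. A row lasts 1/10 s, in which the tool goes at most 50 mm and 8.59 degrees, less where a joint would pass 70% of its speed; a pose out of reach is approached as far as the arm can. A call with a number of a shift or a turn outside -1 to 1 is refused whole. A call with a gripper value outside its range is refused whole. The fingers move at their own pace and stop on an object; "newtons" is the grip in N (left out, the last holds). Time passes only in rows, so rows that repeat a pose let the fingers close. It gives the time, the measured TCP pose, the force, the opening and the grip force at its end, in the units of the state.
- observe(): the state, without advancing time (a new reading comes with each control period).
- grab_frame(name): name is "scene" or "top" or "wrist"; returns the picture (420x560x3 uint8, red, green, blue); there is no depth.
- get_calibration(name): a dict with "fovy" (degrees; the focal length in pixels is half the picture's height over the tangent of half this angle, whatever the lens; pixels are square), "cx", "cy" (the principal point, pixels), "k1" (the pictures are not rectified: a ray, as slopes to the right and down, at radius r is drawn at 1 + k1 r^2 times it, then the intrinsics apply), "xyz" and "rotation" of the camera in the world. Camera axes: x right, y down, z forward; pixel columns grow to the right and rows downward; lengths in m; the calibration is good to about 2 mm. A picture is of the moment at which its call begins: read the wrist's pose just before it. get_calibration takes no time and is no camera call; for the wrist camera it gives the pose at the moment of the call.
- job_done(): hands the job in; it is judged then, once.
The state is a dict: "clock": time; "qpos": joint angles; "qd": joint speeds; "joint_efforts": joint torques, N m; "position": TCP position; "tool_rot": TCP orientation; "force": force on the tool from outside, world axes, zero at the start; "moment": the same for the moment, N m; "grip_width": finger opening in m; "finger_force": force on a finger pad.
Only numpy, scipy, OpenCV 4.12 (cv2) and the standard library are available. Lean on these libraries where they do the work, as an engineer would, in place of code of your own. Each camera call takes 0.05 s, during which the arm holds its last target. There are 200 camera calls.

TASK

The screw clamp of the slicing jig has been left wound down, with its shoe in the place where the bar belongs. Crank the handwheel anticlockwise until the clamp is all the way up at its stop, then push the nougat bar under the raised shoe, fully home in the corner of the jig: flat on the bed, its long side flush against the fence and its end against the end stop. Leave the syrup bottle and the kitchen timer where they stand, and let go of everything.

Things in the scene. Friction and masses are not known exactly. Their poses are not given: they have to be found in the camera images.
- jig: Fixed slicing jig: beech board on feet, bed (top) at z 22 mm. Frame: origin on the table, x from the front edge to the fence (away from the robot, turned up to 0.12 rad), y left, z up. Board x -70..69, y -200..150 mm. Aluminium fence along the back, inner face x 45, 8 thick, top z 46. End stop at the left, inner face y 130, x -5..45, top z 46. Grey bracket behind the fence at y 55, top z 128.
- home (a point): Where the origin of the nougat bar lies when the bar is fully home in the corner: x 30, y 0, z 22 mm in the jig's frame, with the jig's axes. The bar then covers jig x 15 to 45 mm and y -130 to +130 mm, and its top is at z 46 mm.
- nougat_bar: Loose rigid bar of white nougat with nuts, 30 x 260 x 24 mm (own x, y, z), 0.2 to 0.4 kg. Origin at the centre of its underside; y along its length, z up. It starts on the bed, about 70 mm in front of its home place, 25 to 75 mm short of the end stop, crooked by up to 0.1 rad.
- handwheel (a joint): Handwheel angle, rad: 0 wound fully down, 11.0 fully up (hard stop). Grows as the wheel turns anticlockwise seen from its outer, upper end; a turn carries wheel, knob and shoe 20 mm outward along the screw. Starts at 0 to 3, takes about 0.1 N m, stays where it is left. Below about 7.3 the shoe is in the bar's way; at 11.0 the shoe is 10 mm above the bar.
- wheel_centre (a point): Centre of the dark steel handwheel in its rim's plane; rim 80 mm across (bar 10 mm thick), 3 spokes, hub 11 mm proud. z: the screw's axis, outward, leaning 30 degrees from vertical towards the jig's front (-x); x points to the crank knob and turns with the wheel. The screw lies in the jig's plane y 55 mm. This point is 119 mm above the table with the clamp down, 150 mm with it up.
- crank_knob (a point): Red crank knob on the rim, 40 mm from the screw's axis and parallel to it, a grip that turns freely on its pin: 18 mm in diameter (21 mm near the top), 36 mm tall. The point lies on the knob's axis, 20 mm above its foot, 16 mm below its top, 27.5 mm outward of the rim's plane. z points outward; x and y turn with the loose knob and mean nothing.
- syrup_bottle: Bystander: squeeze bottle of dark syrup with a white nozzle, 56 mm across, 185 mm tall, to the right of the jig. Origin at the centre of its underside.
- timer: Bystander: wind-up kitchen timer with a red top, 62 mm across, 48 mm tall, to the left of the jig. Origin at the centre of its underside.

How it is judged:
By the outcome, as a careful person would: the job done as asked, in the order asked, and still so for the second after the job is handed in, with the robot touching nothing.
It also fails if it takes over 72 s, if anything falls off the work surface, if the arm or the gripper's body presses on something with over 40 N, if the wrist force passes 120 N, or if a joint passes its speed limit or range.

## Working session

There is one attempt and no reset: what is moved stays moved. The work goes in short steps, Python scripts to look and compute and a tool call to move; the robot and the scene stay as the last step left them, time stands still between calls to the robot, and variables do not carry over. Pictures are saved under pics/ and viewed, at most 13 in all, crops included, and the job is handed in when it is done.

Besides the shell and the picture viewer there is one more tool, called after "Emit:" by a JSON object that holds its "fn" and its "kwargs", one argument or row to a line. play_rows: Moves the arm, as the interface text tells. Its arguments: {"type":"object","properties":{"deltas":{"type":"array"},"newtons":{"type":"number"}},"required":["deltas"]}

```bash
mkdir -p pics
python3 - <<'E'
from workcell import *
import cv2,numpy as np
s=observe();print({k:np.round(v,3).tolist() for k,v in s.items()})
for n in("scene","top"):
    c=get_calibration(n);print(n,c)
    cv2.imwrite(f"pics/{n}0.png",grab_frame(n)[:,:,::-1])
print(get_calibration("wrist"))
E
```

```text
{'clock': 0.0, 'qpos': [1.228, 0.522, -0.036, 1.6, 0.021, 1.021, -0.113], 'qd': [-0.0, 0.001, -0.0, 0.001, 0.001, -0.0, -0.0], 'joint_efforts': [-0.0, -92.711, 1.98, -36.994, 0.018, 0.008, 0.0], 'position': [0.168, -0.602, 0.231], 'tool_rot': [-3.14, 0.0, 0.273], 'force': [0.688, 0.506, -0.378], 'moment': [0.015, -0.07, 0.026], 'finger_force': 0.0, 'grip_width': 0.085}
scene {'fovy': 54.83431681563865, 'cx': 280.56908038429555, 'cy': 213.37532603090253, 'k1': -0.06232180321297334, 'xyz': array([-0.04678947,  0.52590726,  1.06841996]), 'rotation': array([-2.47935518,  0.00718735, -2.38429569])}
top {'fovy': 44.87464051430274, 'cx': 283.2822806657356, 'cy': 213.7373742260535, 'k1': -0.07121360477485968, 'xyz': array([ 0.37423949, -0.03109388,  1.37168614]), 'rotation': array([-3.06775053e+00, -2.93383568e-03, -1.59186079e+00])}
{'fovy': 64.48576791329248, 'cx': 277.7531985352476, 'cy': 209.05775973368014, 'k1': -0.02514718373220243, 'xyz': array([ 0.24357276, -0.58072753,  0.37240517]), 'rotation': array([ 2.82917735e+00,  2.28365931e-04, -1.29883102e+00])}
```

View pics/scene0.png

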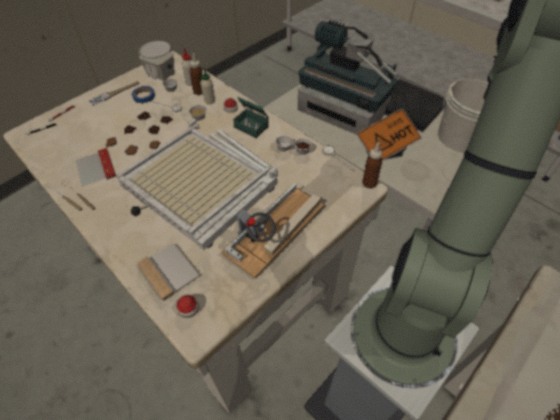

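View pics/top0.png

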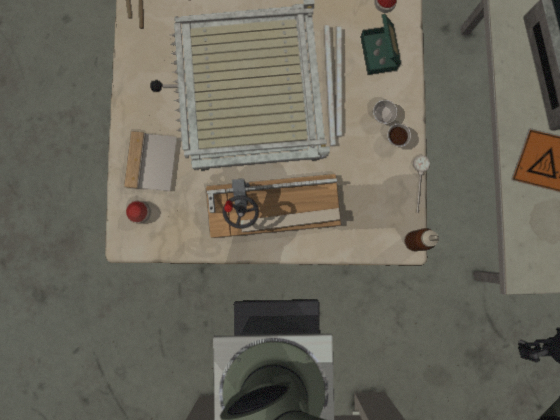

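```bash
cat > h.py <<'E'
from workcell import *
import cv2,numpy as np
from scipy.spatial.transform import Rotation as Ro
def cam(n):
    c=get_calibration(n);f=210/np.tan(np.radians(c["fovy"])/2)
    return dict(f=f,cx=c["cx"],cy=c["cy"],k=c["k1"],p=np.array(c["xyz"]),R=Ro.from_euler("xyz",c["rotation"]).as_matrix())
def ray(c,u,v):
    d=np.array([(u-c["cx"])/c["f"],(v-c["cy"])/c["f"]]);s=d.copy()
    for _ in range(20): s=d/(1+c["k"]*(s@s))
    return c["p"],c["R"]@np.array([s[0],s[1],1])
def onz(c,u,v,z):
    p,d=ray(c,u,v);return p+d*(z-p[2])/d[2]
def proj(c,X):
    q=(np.asarray(X)-c["p"])@c["R"];s=q[...,:2]/q[...,2:];s=s*(1+c["k"]*(s**2).sum(-1,keepdims=True))
    return s*c["f"]+[c["cx"],c["cy"]]
def tri(*rs):
    A=0;b=0
    for p,d in rs:
        d=d/np.linalg.norm(d);M=np.eye(3)-np.outer(d,d);A=A+M;b=b+M@p
    return np.linalg.solve(A,b)
E
python3 - <<'E'
from h import *
c=cam("top")
for u,v in[(205,184),(338,174),(209,237),(344,226)]:print(onz(c,u,v,.022).round(3))
for u,v in[(137,211),(420,240)]:print(onz(c,u,v,.05).round(3))
im=cv2.imread("pics/top0.png")[168:245,195:355]
cv2.imwrite("pics/topc.png",cv2.resize(im,None,fx=5,fy=5,interpolation=cv2.INTER_CUBIC))
E
```

```text
[0.558 0.171 0.022]
[ 0.578 -0.186  0.022]
[0.416 0.161 0.022]
[ 0.438 -0.198  0.022]
[0.487 0.346 0.05 ]
[ 0.396 -0.393  0.05 ]
```

View pics/topc.png

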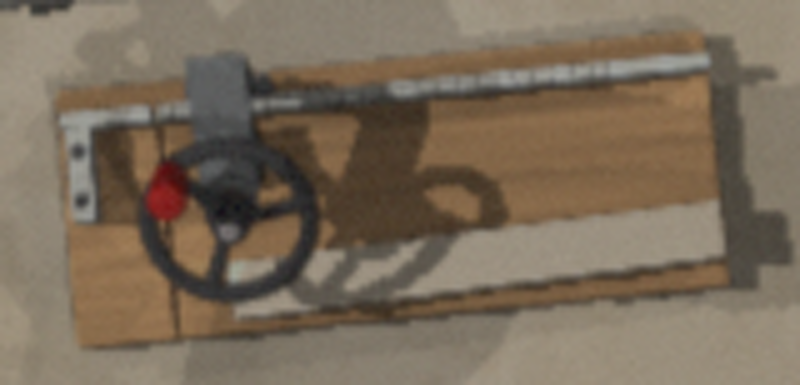

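```bash
cat >> h.py <<'E'
def red(im,box):  # im BGR
    u0,u1,v0,v1=box;a=im[v0:v1,u0:u1].astype(int)
    m=((a[...,2]>90)&(a[...,2]>2*a[...,1])&(a[...,2]>2*a[...,0])).astype(np.uint8)
    n,l,s,ce=cv2.connectedComponentsWithStats(m);i=1+np.argmax(s[1:,4]);return ce[i]+[u0,v0],s[i]
E
python3 - <<'E'
from h import *
c=cam("top")
px=np.array([(57,88),(80,347),(728,286),(708,35)])/5+[194.6,167.6]
W=np.array([onz(c,u,v,.022)[:2] for u,v in px]);J=np.array([(69,150),(-70,150),(-70,-200),(69,-200)])/1e3
a=J-J.mean(0);b=W-W.mean(0);th=np.arctan2((a[:,0]*b[:,1]-a[:,1]*b[:,0]).sum(),(a*b).sum())
R=np.array([[np.cos(th),-np.sin(th)],[np.sin(th),np.cos(th)]]);t=W.mean(0)-R@J.mean(0)
print("jig",th,t,"res",(J@R.T+t-W).round(4).tolist())
bp=np.array([(240,310),(725,258),(718,198),(228,262)])/5+[194.6,167.6]
for u,v in bp: print("bar",((onz(c,u,v,.046)[:2]-t)@R).round(4))
s=cam("scene");rs=[]
for n,cc,bx in(("top",c,(215,245,195,222)),("scene",s,(230,270,205,240))):
    ce,st=red(cv2.imread(f"pics/{n}0.png"),bx);print(n,ce,st);rs.append(ray(cc,*ce))
K=tri(*rs);print("knob",K,"jig",(K[:2]-t)@R)
for z in(.119,.125,.13): print("wheelc",z,((onz(c,*(np.array([231,221])/5+[194.6,167.6]),z)[:2]-t)@R).round(4))
im=cv2.imread("pics/scene0.png")[180:280,215:335]
cv2.imwrite("pics/scc.png",cv2.resize(im,None,fx=6,fy=6,interpolation=cv2.INTER_CUBIC))
E
```

```text
jig 0.06664161407617256 [0.49594478 0.01397951] res [[-0.0001, 0.0002], [0.0, 0.0019], [-0.0019, -0.0023], [0.0019, 0.0002]]
bar [-0.0591  0.06  ]
bar [-0.0542 -0.1948]
bar [-0.0225 -0.1941]
bar [-0.0336  0.0642]
top [227.2962963  207.11111111] [ 9  6  8 11 54]
scene [250.66666667 221.28888889] [17 13  8  7 45]
knob [0.48210471 0.09654555 0.16698209] jig [-0.00831109  0.0833044 ]
wheelc 0.119 [-0.0185  0.0555]
wheelc 0.125 [-0.019   0.0551]
wheelc 0.13 [-0.0194  0.0547]
```

Emit:
{"fn": "play_rows", "kwargs": {
  "deltas": [
    [0.05,0,-0.1,0,0,0,0],
    [0.1,-0.05,-0.2,0,0,0,0],
    [0.2,-0.1,-0.2,0,0,0,0],
    [0.3,-0.2,-0.2,0,0,0,0],
    [0.36,-0.3,-0.2,0,0,0,0],
    [0.4,-0.4,-0.2,0,0,0,0],
    [0.45,-0.5,-0.2,0,0,0,0],
    [0.5,-0.6,-0.2,0,0,0,0],
    [0.55,-0.7,-0.2,0,0,0,0],
    [0.6,-0.8,-0.2,0,0,0,0]
  ]
}}

```text
clock: 1.1
position: [0.3358, -0.2027, 0.3312]
tool_rot: [3.141, 0.0, 0.273]
force: [2.3, -0.3, 0.8]
grip_width: 0.0853
finger_force: 0.0
```

View pics/scc.png

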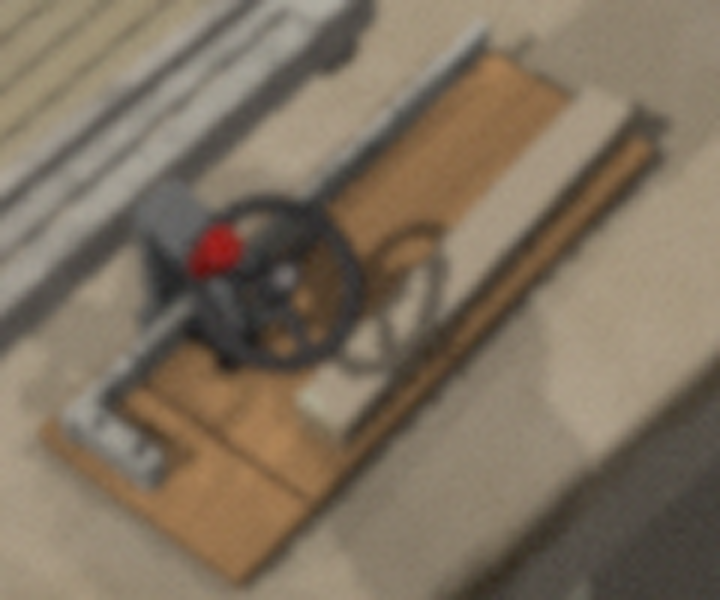

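```bash
cat >> h.py <<'E'
TH=0.0666;T0=np.array([.4959,.0140,0]);RJ=Ro.from_euler("z",TH).as_matrix()
def j2w(p):return T0+RJ@np.asarray(p)
def w2j(p):return RJ.T@(np.asarray(p)-T0)
def tool(tilt,yaw=0):return RJ@Ro.from_euler("xyz",[np.pi,-np.radians(tilt),yaw]).as_matrix()
def rows(p,R,s=None):
    s=s or observe();R0=Ro.from_euler("xyz",s["tool_rot"]).as_matrix();
    return (R0.T@(np.asarray(p)-s["position"])/.5).round(3),(Ro.from_matrix(R0.T@R).as_rotvec()/np.radians(120)).round(4)
E
python3 - <<'E'
from h import *
R=tool(15);K=j2w([-.008,.083,.165]);n=RJ@[-.5,0,.866]
p=K+.004*n+.019*R[:,2]-.1*R[:,2];print(p,rows(p,R),observe()["qpos"].round(2))
E
```

```text
[0.45948059 0.09475529 0.24670399] (array([ 0.398, -0.506,  0.169]), array([-0.0127,  0.1246,  0.0978])) [ 0.67  0.04 -0.29  2.01  0.01  1.1  -0.92]
```

Emit:
{"fn": "play_rows", "kwargs": {
  "deltas": [
    [0.06,-0.08,0.0,-0.002,0.018,0.014,0],
    [0.12,-0.16,0.0,-0.004,0.036,0.028,0],
    [0.18,-0.24,0.02,-0.006,0.06,0.046,0],
    [0.24,-0.32,0.05,-0.008,0.08,0.062,0],
    [0.31,-0.4,0.09,-0.01,0.1,0.08,0],
    [0.36,-0.47,0.13,-0.0127,0.1246,0.0978,0],
    [0.398,-0.506,0.169,-0.0127,0.1246,0.0978,0],
    [0.398,-0.506,0.169,-0.0127,0.1246,0.0978,0],
    [0.398,-0.506,0.169,-0.0127,0.1246,0.0978,0],
    [0.398,-0.506,0.169,-0.0127,0.1246,0.0978,0]
  ]
}}

```text
clock: 2.1
position: [0.4593, 0.0921, 0.2469]
tool_rot: [-3.142, -0.261, 0.067]
force: [-0.3, -0.6, 0.2]
grip_width: 0.0856
finger_force: 0.0
```

Run:
```python
from h import *
s=observe();c=cam("wrist");im=grab_frame("wrist")[:,:,::-1].copy();cv2.imwrite("pics/w1.png",im)
np.save("w1.npy",c,allow_pickle=True);print(s["qpos"].round(2),s["position"],s["tool_rot"],c["p"])
```

```text
[ 0.2   0.17 -0.64  2.15  0.33  0.63 -2.17] [0.45934826 0.09210593 0.24685845] [-3.14150311 -0.26137811  0.06674677] [0.49788426 0.09452838 0.40392143]
```

View pics/w1.png

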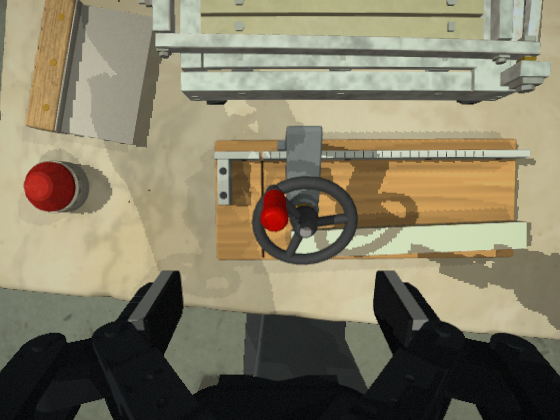

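Run:
```python
from h import *
w=np.load("w1.npy",allow_pickle=True).item();t=cam("top");s=cam("scene")
print("jig corners wrist",[w2j(onz(w,u,v,.022)).round(4).tolist() for u,v in[(215.5,140),(518,137),(217,260.5)]])
ce,st=red(cv2.imread("pics/w1.png"),(240,310,170,250));print(ce,st)
k=[ray(w,*ce),ray(t,227.3,207.1),ray(s,250.7,221.3)]
c=[ray(w,304.5,221),ray(t,240.6,211.8),ray(s,260.8,226.7)]
for r in(k,c):
    print([w2j(tri(*q)).round(4).tolist() for q in(r,r[:2],r[::2],r[1:])])
```

```text
jig corners wrist [[0.0667, 0.1508, 0.022], [0.0709, -0.1973, 0.022], [-0.0718, 0.1504, 0.022]]
[273.12209302 211.44534884] [ 20  20  28  42 860]
[[-0.0074, 0.0831, 0.1657], [-0.0073, 0.0838, 0.1559], [-0.0068, 0.083, 0.1653], [-0.0083, 0.0832, 0.1669]]
[[-0.018, 0.0562, 0.1205], [-0.0179, 0.0565, 0.1129], [-0.0178, 0.0564, 0.1208], [-0.0186, 0.0558, 0.1212]]
```

```bash
cat >> h.py <<'E'
NJ=np.array([-.5,0,.866]);EX=np.array([.866,0,.5]);EY=np.array([0,1.,0])
def knob_tcp(C,phi,tilt,d=.0325,r=.04): return j2w(np.asarray(C)+r*(np.cos(phi)*EX+np.sin(phi)*EY)+d*NJ)+.019*tool(tilt)[:,2]
E
python3 - <<'E'
from h import *
p=knob_tcp([-.0165,.0555,.1225],np.radians(44.5),15);print(p,w2j(p),rows(p,tool(15)))
E
```

```text
[0.48722208 0.09714317 0.14655742] [-0.00312544  0.08353637  0.14655742] (array([ 0.002, -0.007,  0.209]), array([ 0.0001, -0.0001, -0.0003]))
```

Emit:
{"fn": "play_rows", "kwargs": {
  "deltas": [
    [0.002,-0.007,0.07,0,0,0,0],
    [0.002,-0.007,0.14,0,0,0,0],
    [0.002,-0.007,0.18,0,0,0,0],
    [0.002,-0.007,0.209,0,0,0,0],
    [0.002,-0.007,0.209,0,0,0,0.3],
    [0.002,-0.007,0.209,0,0,0,0.6],
    [0.002,-0.007,0.209,0,0,0,1],
    [0.002,-0.007,0.209,0,0,0,1],
    [0.002,-0.007,0.209,0,0,0,1],
    [0.002,-0.007,0.209,0,0,0,1]
  ],
  "newtons": 30
}}

```text
clock: 3.15
position: [0.4875, 0.0976, 0.1468]
tool_rot: [-3.142, -0.263, 0.066]
force: [-3.6, -2.1, 10.2]
grip_width: 0.0181
finger_force: 28.9
```

Run:
```python
from h import *
s=observe();print(s["qpos"].round(2),s["position"],w2j(s["position"]),s["force"],s["moment"])
im=grab_frame("wrist")[:,:,::-1].copy();cv2.imwrite("pics/w2.png",im)
```

```text
[ 0.    0.38 -0.45  2.2   0.64  0.42 -2.48] [0.48751972 0.09764121 0.14679798] [-0.00279531  0.08401349  0.14679798] [-3.6100547  -2.12945302 10.22254288] [-0.46951593  0.45909117 -0.10693559]
```

View pics/w2.png

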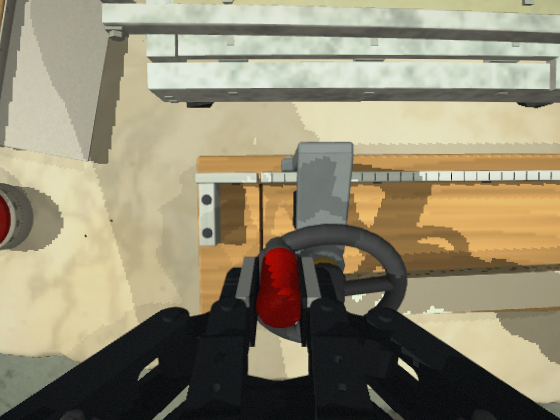

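Emit:
{"fn": "play_rows", "kwargs": {
  "deltas": [
    [0,0,0,0,0,0,0.4],
    [0,0,0,0,0,0,0],
    [0,0,-0.02,0,0,0,0],
    [0,0,-0.09,0,0,0,0],
    [0,0,-0.16,0,0,-0.07,0],
    [0,0,-0.2,0,0,-0.14,0],
    [0,0,-0.2,0,0,-0.21,0],
    [0,0,-0.2,0,0,-0.28,0],
    [0,0,-0.2,0,0,-0.35,0],
    [0,0,-0.2,0,0,-0.42,0]
  ]
}}

```text
clock: 4.2
position: [0.4614, 0.0962, 0.2428]
tool_rot: [2.937, -0.165, 0.969]
force: [-0.2, 1.2, -0.1]
grip_width: 0.0854
finger_force: 0.0
```

Emit:
{"fn": "play_rows", "kwargs": {
  "deltas": [
    [0,0,0,0,0,-0.07,0],
    [0,0,0,0,0,-0.14,0],
    [0,0,0,0,0,-0.21,0],
    [0,0,0,0,0,-0.28,0],
    [0,0,0,0,0,-0.35,0],
    [0,0,0,0,0,-0.42,0],
    [0,0,0,0,0,-0.49,0],
    [0,0,0,0,0,-0.56,0],
    [0,0,0,0,0,-0.63,0],
    [0,0,0,0,0,-0.7,0]
  ]
}}

```text
clock: 5.2
position: [0.4614, 0.0962, 0.2428]
tool_rot: [2.953, 0.183, 2.401]
force: [0.4, 0.2, 0.4]
grip_width: 0.0857
finger_force: 0.0
```

Run:
```python
from h import *
s=observe();print(s["clock"],s["qpos"].round(2),s["position"],s["tool_rot"])
R=tool(0,np.pi);p=knob_tcp([-.0165,.0555,.1225],np.radians(44.5),0,.034);print(p);print(rows(p+[0,0,.08],R))
```

```text
5.2 [ 0.57  0.28 -1.11  2.14  0.56  0.71 -0.05] [0.46137756 0.09620087 0.24277098] [2.95321955 0.1831629  2.40121779]
[0.48156708 0.09676599 0.14720901]
(array([-0.023,  0.021,  0.041]), array([ 0.0495,  0.1184, -0.3748]))
```

Emit:
{"fn": "play_rows", "kwargs": {
  "deltas": [
    [-0.005,0.005,0.01,0.008,0.02,-0.063,0],
    [-0.01,0.01,0.02,0.016,0.04,-0.126,0],
    [-0.015,0.015,0.03,0.024,0.06,-0.189,0],
    [-0.02,0.02,0.041,0.032,0.08,-0.252,0],
    [-0.023,0.021,0.041,0.041,0.1,-0.315,0],
    [-0.023,0.021,0.041,0.0495,0.1184,-0.3748,0],
    [-0.023,0.021,0.041,0.0495,0.1184,-0.3748,0]
  ]
}}

```text
clock: 5.9
position: [0.4822, 0.0972, 0.2266]
tool_rot: [3.138, -0.002, -3.079]
force: [0.3, -0.3, 0.2]
grip_width: 0.0855
finger_force: 0.0
```

Run:
```python
from h import *
s=observe();print(s["clock"],s["qpos"].round(2),s["position"],s["tool_rot"])
R=tool(0,np.pi);p=knob_tcp([-.0165,.0555,.1225],np.radians(44.5),0,.034);print(rows(p,R))
```

```text
5.9 [ 0.57  0.59 -1.24  1.91  0.62  1.11  0.72] [0.48216295 0.09720436 0.22656201] [ 3.13830873e+00 -1.57878424e-03 -3.07855401e+00]
(array([ 0.001, -0.001,  0.159]), array([ 0.0016, -0.0008, -0.0017]))
```

Emit:
{"fn": "play_rows", "kwargs": {
  "deltas": [
    [0.001,-0.001,0.06,0,0,0,0],
    [0.001,-0.001,0.12,0,0,0,0],
    [0.001,-0.001,0.159,0,0,0,0],
    [0.001,-0.001,0.159,0,0,0,0.5],
    [0.001,-0.001,0.159,0,0,0,1],
    [0.001,-0.001,0.159,0,0,0,1],
    [0.001,-0.001,0.159,0,0,0,1],
    [0.001,-0.001,0.159,0,0,0,1]
  ],
  "newtons": 40
}}

```text
clock: 6.7
position: [0.4816, 0.0965, 0.1482]
tool_rot: [3.14, 0.001, -3.082]
force: [-1.0, 2.2, 8.7]
grip_width: 0.0177
finger_force: 38.8
```

```bash
cat > crank.py <<'E'
from h import *
import sys
# print rows: C0,phi0 -> from current angle a0 by steps (deg)
def crank(C,a0,steps,d=.034,r=.04):
    s=observe();R0=Ro.from_euler("xyz",s["tool_rot"]).as_matrix();b=knob_tcp(C,np.radians(a0),0,d,r)
    for k in steps:
        p=knob_tcp(C,np.radians(a0+k),0,d,r)+RJ@NJ*(.02*k/360);print((R0.T@(p-b)/.5).round(3).tolist())
E
python3 - <<'E'
from crank import *
s=observe();print(s["qpos"].round(2),w2j(s["position"]),s["force"],s["moment"])
crank([-.0165,.0555,.1225],44.5,[4,10,18,28,40])
E
```

```text
[ 0.49  0.68 -1.13  1.99  0.75  0.97  0.61] [-0.00875085  0.08326665  0.14818203] [-1.02665761  2.15585563  8.74407342] [0.31944533 0.49405118 0.00404053]
[0.004, 0.004, 0.002]
[0.01, 0.009, 0.004]
[0.019, 0.015, 0.008]
[0.03, 0.02, 0.014]
[0.045, 0.023, 0.021]
```

Emit:
{"fn": "play_rows", "kwargs": {
  "deltas": [
    [0.004,0.004,0.002,0,0,0,1],
    [0.01,0.009,0.004,0,0,0,1],
    [0.019,0.015,0.008,0,0,0,1],
    [0.03,0.02,0.014,0,0,0,1],
    [0.045,0.023,0.021,0,0,0,1],
    [0.045,0.023,0.021,0,0,0,1]
  ]
}}

```text
clock: 7.3
position: [0.4578, 0.1081, 0.1377]
tool_rot: [3.138, 0.001, -3.08]
force: [-5.0, 7.8, 11.0]
grip_width: 0.0175
finger_force: 39.7
```

Run:
```python
from crank import *
s=observe();print(s["qpos"].round(2),w2j(s["position"]),RJ.T@s["force"],s["moment"],s["grip_width"])
crank([-.0165,.0555,.1225],84.5,[8,18,30,42,54,66,78,90,102,110])
```

```text
[ 0.47  0.67 -1.13  2.05  0.77  0.93  0.55] [-0.0317569   0.09641931  0.13773763] [-4.48433002  8.14859374 10.96222131] [1.7559746  1.11074425 0.0696261 ] 0.017475614399779738
[0.01, 0.0, 0.005]
[0.023, -0.002, 0.011]
[0.037, -0.007, 0.017]
[0.05, -0.016, 0.023]
[0.061, -0.027, 0.028]
[0.07, -0.041, 0.032]
[0.077, -0.056, 0.034]
[0.08, -0.072, 0.035]
[0.081, -0.089, 0.033]
[0.079, -0.1, 0.032]
```

Emit:
{"fn": "play_rows", "kwargs": {
  "deltas": [
    [0.01,0.0,0.005,0,0,0,1],
    [0.023,-0.002,0.011,0,0,0,1],
    [0.037,-0.007,0.017,0,0,0,1],
    [0.05,-0.016,0.023,0,0,0,1],
    [0.061,-0.027,0.028,0,0,0,1],
    [0.07,-0.041,0.032,0,0,0,1],
    [0.077,-0.056,0.034,0,0,0,1],
    [0.08,-0.072,0.035,0,0,0,1],
    [0.081,-0.089,0.033,0,0,0,1],
    [0.079,-0.1,0.032,0,0,0,1]
  ]
}}

```text
clock: 8.3
position: [0.4208, 0.0539, 0.1211]
tool_rot: [3.14, -0.001, -3.081]
force: [-11.6, 2.8, 11.4]
grip_width: 0.0175
finger_force: 39.9
```

Run:
```python
from crank import *
s=observe();print(s["qpos"].round(2),w2j(s["position"]),RJ.T@s["force"],s["moment"],s["grip_width"])
print(w2j(knob_tcp([-.0165,.0555,.1225],np.radians(194.5),0,.034))+NJ*.02*150/360)
crank([-.0165,.0555,.1225],194.5,[8,20,34,48,62,76,90,104,118,130])
```

```text
[ 0.59  0.64 -1.13  2.17  0.79  0.85  0.58] [-0.07226203  0.04476437  0.12106473] [-11.41513009   3.54938329  11.41912663] [0.48753876 2.37249337 0.05276839] 0.01745800443530094
[-0.0712033   0.0454848   0.12079771]
[-0.003, -0.011, -0.003]
[-0.009, -0.025, -0.008]
[-0.02, -0.04, -0.016]
[-0.033, -0.051, -0.025]
[-0.048, -0.057, -0.035]
[-0.064, -0.06, -0.047]
[-0.08, -0.057, -0.058]
[-0.095, -0.05, -0.068]
[-0.107, -0.038, -0.077]
[-0.116, -0.026, -0.084]
```

Emit:
{"fn": "play_rows", "kwargs": {
  "deltas": [
    [-0.003,-0.011,-0.003,0,0,0,1],
    [-0.009,-0.025,-0.008,0,0,0,1],
    [-0.02,-0.04,-0.016,0,0,0,1],
    [-0.033,-0.051,-0.025,0,0,0,1],
    [-0.048,-0.057,-0.035,0,0,0,1],
    [-0.064,-0.06,-0.047,0,0,0,1],
    [-0.08,-0.057,-0.058,0,0,0,1],
    [-0.095,-0.05,-0.068,0,0,0,1],
    [-0.107,-0.038,-0.077,0,0,0,1],
    [-0.116,-0.026,-0.084,0,0,0,1]
  ]
}}

```text
clock: 9.3
position: [0.4796, 0.0453, 0.1628]
tool_rot: [3.139, -0.002, -3.081]
force: [-5.6, 4.7, -10.6]
grip_width: 0.0177
finger_force: 39.2
```

Run:
```python
from crank import *
s=observe();print(s["qpos"].round(2),w2j(s["position"]),RJ.T@s["force"],s["moment"],s["grip_width"])
print(w2j(knob_tcp([-.0165,.0555,.1225],np.radians(324.5),0,.034))+NJ*.02*280/360)
crank([-.0165,.0555,.1225],324.5,[8,20,34,48,62,76,90,104,118,130])
```

```text
[ 0.62  0.65 -1.16  2.    0.72  0.99  0.73] [-0.01418067  0.03232982  0.1627945 ] [ -5.30922361   5.06579552 -10.62521324] [0.98699588 1.23369377 0.01835732] 0.01768504145211961
[-0.01307682  0.03227188  0.16269742]
[-0.005, 0.01, -0.004]
[-0.009, 0.025, -0.008]
[-0.011, 0.044, -0.011]
[-0.008, 0.064, -0.011]
[-0.002, 0.082, -0.009]
[0.009, 0.098, -0.005]
[0.022, 0.111, 0.001]
[0.037, 0.121, 0.008]
[0.055, 0.125, 0.016]
[0.07, 0.126, 0.024]
```

Emit:
{"fn": "play_rows", "kwargs": {
  "deltas": [
    [-0.005,0.01,-0.004,0,0,0,1],
    [-0.009,0.025,-0.008,0,0,0,1],
    [-0.011,0.044,-0.011,0,0,0,1],
    [-0.008,0.064,-0.011,0,0,0,1],
    [-0.002,0.082,-0.009,0,0,0,1],
    [0.009,0.098,-0.005,0,0,0,1],
    [0.022,0.111,0.001,0,0,0,1],
    [0.037,0.121,0.008,0,0,0,1],
    [0.055,0.125,0.016,0,0,0,1],
    [0.07,0.126,0.024,0,0,0,1]
  ]
}}

```text
clock: 10.3
position: [0.4418, 0.1076, 0.152]
tool_rot: [3.137, 0.002, -3.08]
force: [-4.5, 7.9, 15.7]
grip_width: 0.0174
finger_force: 41.5
```

Run:
```python
from crank import *
s=observe();print(s["qpos"].round(2),w2j(s["position"]),RJ.T@s["force"],s["moment"],s["grip_width"])
print(w2j(knob_tcp([-.0165,.0555,.1225],np.radians(94.5),0,.034))+NJ*.02*410/360)
crank([-.0165,.0555,.1225],94.5,[4,12,20,28,36,44,52,60,68,76])
```

```text
[ 0.49  0.62 -1.16  2.07  0.73  0.93  0.56] [-0.04772212  0.0969873   0.15195565] [-3.95909056  8.16952775 15.7352611 ] [1.66631787 1.06665453 0.08042132] 0.01735693202328326
[-0.04760671  0.09537669  0.15110037]
[0.005, -0.001, 0.002]
[0.015, -0.003, 0.007]
[0.024, -0.007, 0.011]
[0.033, -0.013, 0.016]
[0.042, -0.019, 0.019]
[0.049, -0.027, 0.022]
[0.055, -0.036, 0.025]
[0.06, -0.046, 0.027]
[0.064, -0.056, 0.028]
[0.067, -0.067, 0.029]
```

Emit:
{"fn": "play_rows", "kwargs": {
  "deltas": [
    [0.005,-0.001,0.002,0,0,0,1],
    [0.015,-0.003,0.007,0,0,0,1],
    [0.024,-0.007,0.011,0,0,0,1],
    [0.033,-0.013,0.016,0,0,0,1],
    [0.042,-0.019,0.019,0,0,0,1],
    [0.049,-0.027,0.022,0,0,0,1]
  ],
  "newtons": 30
}}

```text
clock: 10.9
position: [0.4172, 0.0921, 0.1404]
tool_rot: [3.138, 0.0, -3.079]
force: [-10.7, 8.7, 7.4]
grip_width: 0.0175
finger_force: 41.3
```

Run:
```python
from crank import *
s=observe();print(s["qpos"].round(2),w2j(s["position"]),RJ.T@s["force"],s["moment"],s["grip_width"])
print(w2j(knob_tcp([-.0165,.0555,.1225],np.radians(138.5),0,.034))+NJ*.02*454/360)
crank([-.0165,.0555,.1225],138.5,[5,10,15])
print();crank([-.0165,.0555,.1225],153.5,[5,10,15])
print();crank([-.0165,.0555,.1225],168.5,[5,10,15])
print();crank([-.0165,.0555,.1225],183.5,[5,10,15])
print();crank([-.0165,.0555,.1225],198.5,[5,10,15])
print();crank([-.0165,.0555,.1225],213.5,[5,10,15])
print();crank([-.0165,.0555,.1225],228.5,[5,10,15])
cs,ct=cam("scene"),cam("top")
for n,c in(("scene",cs),("top",ct)):
    cv2.imwrite(f"pics/{n}1.png",grab_frame(n)[:,:,::-1])
for h in(.119,.1215,.124,.127): # knob axis ends predicted at start
    C=np.array([-.0165+(.1225-h)*.577,.0555,h]);b=C+.0283*(EX+EY)
    for c in(cs,ct):print(h,[proj(c,j2w(b+d*NJ)).round(1).tolist() for d in(.0075,.0435)])
```

```text
[ 0.53  0.61 -1.16  2.15  0.74  0.88  0.54] [-0.073323    0.08318581  0.14039179] [-10.07844776   9.39827345   7.35766326] [1.86733666 2.22938053 0.08029342] 0.017512967519051015
[-0.07205494  0.0820048   0.13980733]
[0.004, -0.005, 0.002]
[0.008, -0.011, 0.003]
[0.011, -0.017, 0.004]

[0.003, -0.006, 0.001]
[0.005, -0.013, 0.002]
[0.007, -0.02, 0.002]

[0.001, -0.007, 0.0]
[0.002, -0.014, -0.0]
[0.002, -0.021, -0.001]

[-0.0, -0.007, -0.001]
[-0.001, -0.014, -0.002]
[-0.003, -0.02, -0.004]

[-0.002, -0.007, -0.002]
[-0.004, -0.013, -0.004]
[-0.007, -0.019, -0.006]

[-0.003, -0.006, -0.003]
[-0.007, -0.011, -0.005]
[-0.011, -0.016, -0.008]

[-0.004, -0.004, -0.003]
[-0.009, -0.008, -0.007]
[-0.014, -0.012, -0.01]
0.119 [[247.5, 224.6], [251.5, 221.2]]
0.119 [[227.7, 202.1], [226.9, 208.3]]
0.1215 [[247.8, 224.3], [251.8, 220.9]]
0.1215 [[227.7, 202.6], [226.9, 208.8]]
0.124 [[248.1, 224.1], [252.2, 220.7]]
0.124 [[227.6, 203.0], [226.8, 209.4]]
0.127 [[248.5, 223.7], [252.6, 220.3]]
0.127 [[227.5, 203.6], [226.7, 210.0]]
```

Emit:
{"fn": "play_rows", "kwargs": {
  "deltas": [
    [0.004,-0.005,0.002,0,0,0,1],
    [0.008,-0.011,0.003,0,0,0,1],
    [0.011,-0.017,0.004,0,0,0,1]
  ]
}}

```text
clock: 11.3
position: [0.4121, 0.0827, 0.1381]
tool_rot: [3.139, -0.001, -3.08]
force: [-9.7, 7.3, 4.6]
grip_width: 0.0176
finger_force: 40.7
```

Emit:
{"fn": "play_rows", "kwargs": {
  "deltas": [
    [0.003,-0.006,0.001,0,0,0,1],
    [0.005,-0.013,0.002,0,0,0,1],
    [0.007,-0.02,0.002,0,0,0,1]
  ]
}}

```text
clock: 11.6
position: [0.4093, 0.0721, 0.1371]
tool_rot: [3.139, -0.001, -3.08]
force: [-6.7, 1.9, 2.7]
grip_width: 0.0177
finger_force: 40.3
```

Emit:
{"fn": "play_rows", "kwargs": {
  "deltas": [
    [0.001,-0.007,0,0,0,0,1],
    [0.002,-0.014,0,0,0,0,1],
    [0.002,-0.021,-0.001,0,0,0,1]
  ]
}}

```text
clock: 11.9
position: [0.4092, 0.0613, 0.1375]
tool_rot: [3.14, -0.0, -3.081]
force: [-5.5, 2.5, 1.1]
grip_width: 0.0179
finger_force: 40.1
```

Emit:
{"fn": "play_rows", "kwargs": {
  "deltas": [
    [0,-0.007,-0.001,0,0,0,1],
    [-0.001,-0.014,-0.002,0,0,0,1]
  ]
}}

```text
clock: 12.1
position: [0.4106, 0.0541, 0.1386]
tool_rot: [3.14, 0.0, -3.081]
force: [-5.1, 1.7, 2.9]
grip_width: 0.0174
finger_force: 40.2
```

Emit:
{"fn": "play_rows", "kwargs": {
  "deltas": [
    [-0.002,-0.006,-0.002,0,0,0,1],
    [-0.004,-0.013,-0.003,0,0,0,1]
  ]
}}

```text
clock: 12.3
position: [0.4129, 0.0476, 0.14]
tool_rot: [3.14, -0.0, -3.081]
force: [-6.7, 2.6, 7.3]
grip_width: 0.0176
finger_force: 40.7
```

Emit:
{"fn": "play_rows", "kwargs": {
  "deltas": [
    [-0.003,-0.006,-0.002,0,0,0,1],
    [-0.005,-0.012,-0.004,0,0,0,1]
  ]
}}

```text
clock: 12.5
position: [0.4159, 0.0419, 0.1421]
tool_rot: [3.14, -0.0, -3.081]
force: [-4.3, 3.8, 5.7]
grip_width: 0.0177
finger_force: 40.6
```

Emit:
{"fn": "play_rows", "kwargs": {
  "deltas": [
    [-0.003,-0.006,-0.003,0,0,0,1],
    [-0.007,-0.011,-0.005,0,0,0,1]
  ]
}}

```text
clock: 12.7
position: [0.42, 0.0366, 0.1447]
tool_rot: [3.14, 0.0, -3.081]
force: [-6.0, 4.1, 9.0]
grip_width: 0.0175
finger_force: 41.1
```

Emit:
{"fn": "play_rows", "kwargs": {
  "deltas": [
    [-0.004,-0.005,-0.003,0,0,0,1],
    [-0.008,-0.01,-0.006,0,0,0,1]
  ]
}}

```text
clock: 12.9
position: [0.4246, 0.0323, 0.1477]
tool_rot: [3.139, 0.001, -3.081]
force: [-2.6, 8.2, 5.5]
grip_width: 0.0175
finger_force: 41.2
```

Run:
```python
from crank import *
s=observe();j=w2j(s["position"]);print(j,RJ.T@s["force"],s["moment"])
print(w2j(knob_tcp([-.0165,.0555,.1225],np.radians(233.5),0,.034))+NJ*.02*549/360)
for a in(233.5,243.5,253.5,263.5,273.5): crank([-.0165,.0555,.1225],a,[5,10]);print()
```

```text
[-0.06996743  0.02300412  0.14772236] [-2.08560747  8.3619284   5.46070361] [1.7309032  0.42155921 0.07071566]
[-0.06935466  0.02334573  0.14746054]
[-0.005, -0.004, -0.003]
[-0.01, -0.007, -0.007]

[-0.005, -0.003, -0.004]
[-0.011, -0.005, -0.007]

[-0.006, -0.002, -0.004]
[-0.011, -0.003, -0.008]

[-0.006, -0.0, -0.004]
[-0.012, -0.0, -0.008]

[-0.006, 0.001, -0.004]
[-0.011, 0.002, -0.008]
```

Emit:
{"fn": "play_rows", "kwargs": {
  "deltas": [
    [-0.005,-0.004,-0.003,0,0,0,1],
    [-0.01,-0.007,-0.007,0,0,0,1]
  ]
}}

```text
clock: 13.1
position: [0.4297, 0.0293, 0.1512]
tool_rot: [3.139, 0.001, -3.08]
force: [-3.1, 8.0, 3.3]
grip_width: 0.0174
finger_force: 41.1
```

Emit:
{"fn": "play_rows", "kwargs": {
  "deltas": [
    [-0.005,-0.003,-0.004,0,0,0,1],
    [-0.011,-0.005,-0.007,0,0,0,1]
  ]
}}

```text
clock: 13.3
position: [0.4353, 0.0272, 0.1547]
tool_rot: [3.138, 0.001, -3.08]
force: [-6.6, 6.4, 7.3]
grip_width: 0.0178
finger_force: 41.7
```

Emit:
{"fn": "play_rows", "kwargs": {
  "deltas": [
    [-0.006,-0.002,-0.004,0,0,0,1],
    [-0.011,-0.003,-0.008,0,0,0,1]
  ]
}}

```text
clock: 13.5
position: [0.4407, 0.0263, 0.1587]
tool_rot: [3.138, 0.0, -3.08]
force: [-2.8, 10.4, -0.6]
grip_width: 0.0176
finger_force: 41.3
```

Emit:
{"fn": "play_rows", "kwargs": {
  "deltas": [
    [-0.006,0,-0.004,0,0,0,1],
    [-0.012,0,-0.008,0,0,0,1]
  ]
}}

```text
clock: 13.7
position: [0.4461, 0.0265, 0.1624]
tool_rot: [3.138, -0.001, -3.08]
force: [-9.0, 12.2, -10.3]
grip_width: 0.0176
finger_force: 40.4
```

Emit:
{"fn": "play_rows", "kwargs": {
  "deltas": [
    [-0.003,0,-0.002,0,0,0,1],
    [-0.006,0.001,-0.004,0,0,0,1],
    [-0.006,0.001,-0.004,0,0,0,1]
  ]
}}

```text
clock: 14.0
position: [0.4472, 0.0268, 0.1632]
tool_rot: [3.139, -0.005, -3.08]
force: [-12.9, 11.8, -16.3]
grip_width: 0.0179
finger_force: 39.7
```

Run:
```python
from crank import *
s=observe();print(w2j(s["position"]),RJ.T@s["force"],s["moment"])
print(w2j(knob_tcp([-.0165,.0555,.1225],np.radians(278.5),0,.034))+NJ*.02*594/360)
for a in(278.5,): crank([-.0165,.0555,.1225],a,[5,10]);print()
```

```text
[-0.04777988  0.01600415  0.16318044] [-12.11344299  12.66875694 -16.30282936] [2.41892625 2.59468963 0.0468463 ]
[-0.04487988  0.01593937  0.16447819]
[-0.006, 0.001, -0.004]
[-0.011, 0.003, -0.008]
```

Emit:
{"fn": "play_rows", "kwargs": {
  "deltas": [
    [-0.006,0.001,-0.004,0,0,0,1],
    [-0.009,0.002,-0.006,0,0,0,1],
    [-0.009,0.002,-0.006,0,0,0,1]
  ]
}}

```text
clock: 14.3
position: [0.4496, 0.0273, 0.165]
tool_rot: [3.14, -0.009, -3.08]
force: [-19.5, 10.2, -32.0]
grip_width: 0.0179
finger_force: 38.2
```

Run:
```python
from crank import *
s=observe();print(w2j(s["position"]),RJ.T@s["force"],s["moment"])
print(w2j(knob_tcp([-.0165,.0555,.1225],np.radians(286.5),0,.034))+NJ*.02*602/360)
cv2.imwrite("pics/w3.png",grab_frame("wrist")[:,:,::-1])
```

```text
[-0.04535267  0.01635465  0.16499974] [-18.77156224  11.44065641 -32.04466646] [ 2.09342828  3.97140891 -0.03207346]
[-0.04038393  0.01714721  0.1675872 ]
```

View pics/w3.png

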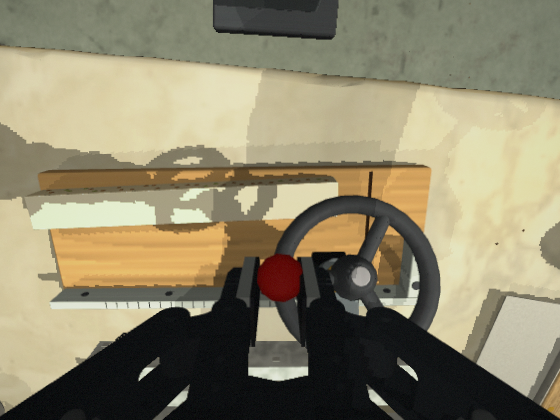

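Emit:
{"fn": "play_rows", "kwargs": {
  "deltas": [
    [0,0,0,0,0,0,0.5],
    [0,0,0,0,0,0,0],
    [0,0,0,0,0,0,0],
    [0,0,-0.04,0,0,0,0],
    [0,0,-0.12,0,0,0,0],
    [0,0,-0.2,0,0,0,0]
  ]
}}

```text
clock: 14.95
position: [0.4538, 0.0275, 0.2687]
tool_rot: [3.139, -0.001, -3.08]
force: [-0.1, 0.0, 1.3]
grip_width: 0.0855
finger_force: 0.0
```

Run:
```python
from h import *
s=observe();print(s["clock"],s["qpos"].round(2),s["position"],w2j(s["position"]),s["tool_rot"])
R=tool(0,np.pi);print(rows(j2w([-.088,-.068,.25]),R))
t=cam("top");im=grab_frame("top")[:,:,::-1].copy();cv2.imwrite("pics/top2.png",im)
ce,st=red(im,(210,260,190,230));print(ce,st)
for h in(.150,.147):
  C=np.array([-.0165+(.1225-h)*.577,.0555,h]);a=np.radians(275);print(proj(t,j2w(C+.04*(np.cos(a)*EX+np.sin(a)*EY)+.0435*NJ)))
```

```text
14.95 [ 0.83  0.48 -1.34  1.94  0.52  1.14  0.91] [0.45380376 0.02748172 0.26866262] [-0.04110569  0.01625337  0.26866262] [ 3.13947666e+00 -5.08262319e-04 -3.08031197e+00]
(array([ 0.093, -0.169,  0.037]), array([ 0.001 , -0.0002, -0.0025]))Traceback (most recent call last):
  File "<stdin>", line 5, in <module>
  File "h.py", line 24, in red
    n,l,s,ce=cv2.connectedComponentsWithStats(m);i=1+np.argmax(s[1:,4]);return ce[i]+[u0,v0],s[i]
                                                     ~~~~~~~~~^^^^^^^^^
    return _wrapfunc(a, 'argmax', axis=axis, out=out, **kwds)
    return bound(*args, **kwds)
ValueError: attempt to get argmax of an empty sequence
```

Emit:
{"fn": "play_rows", "kwargs": {
  "deltas": [
    [0.03,-0.04,0,0,0,0,0.5],
    [0.06,-0.1,0,0,0,0,1],
    [0.093,-0.169,0.037,0,0,0,1],
    [0.093,-0.169,0.037,0,0,0,1],
    [0.093,-0.169,0.037,0,0,0,1]
  ]
}}

```text
clock: 15.5
position: [0.4126, -0.0607, 0.2487]
tool_rot: [3.14, 0.0, -3.083]
force: [0.5, 1.1, 0.5]
grip_width: 0.0129
finger_force: 0.0
```

Run:
```python
from h import *
s=observe();print(s["clock"],s["qpos"].round(2),s["position"],w2j(s["position"]),s["tool_rot"],s["grip_width"])
R=tool(0,np.pi);print(rows(j2w([-.088,-.068,.030]),R))
t=cam("top");im=grab_frame("wrist")[:,:,::-1].copy();cv2.imwrite("pics/w4.png",im)
c=cam("wrist");np.save("w4.npy",c,allow_pickle=True)
```

```text
15.5 [ 1.1   0.46 -1.39  2.05  0.52  1.07  1.09] [ 0.4126286  -0.06069322  0.24868652] [-0.08805768 -0.06898586  0.24868652] [ 3.14014226e+00  1.44245138e-04 -3.08311604e+00] 0.012862350581729423
(array([-0.   ,  0.001,  0.437]), array([ 0.0007,  0.0001, -0.0039]))
```

View pics/w4.png

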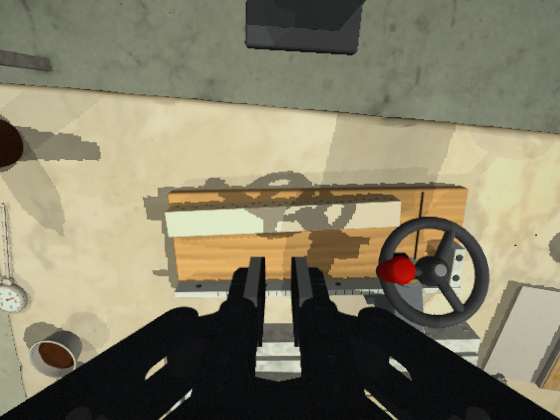

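Run:
```python
from h import *
c=np.load("w4.npy",allow_pickle=True).item()
print([w2j(onz(c,u,v,.022)).round(4).tolist() for u,v in[(168,190),(467,187)]])
print([w2j(onz(c,u,v,.046)).round(4).tolist() for u,v in[(166,208),(168,236),(399,199),(399,227)]])
```

```text
[[-0.0717, -0.1941, 0.022], [-0.0728, 0.149, 0.022]]
[[-0.0577, -0.1902, 0.046], [-0.0248, -0.1916, 0.046], [-0.066, 0.0626, 0.046], [-0.0336, 0.066, 0.046]]
```

Emit:
{"fn": "play_rows", "kwargs": {
  "deltas": [
    [0,0,0.06,0,0,0,1],
    [0,0,0.14,0,0,0,1],
    [0,0,0.22,0,0,0,1],
    [0,0,0.3,0,0,0,1],
    [0,0,0.37,0,0,0,1],
    [0,0,0.41,0,0,0,1],
    [0,0,0.437,0,0,0,1],
    [0,0,0.437,0,0,0,1]
  ]
}}

```text
clock: 16.35
position: [0.4128, -0.0581, 0.0293]
tool_rot: [3.139, -0.001, -3.079]
force: [-0.2, 0.3, 1.3]
grip_width: -0.0001
finger_force: 0.0
```

Run:
```python
from h import *
s=observe();print(s["clock"],s["qpos"].round(2),w2j(s["position"]),s["tool_rot"],s["force"],s["grip_width"])
```

```text
16.35 [ 0.71  0.77 -0.94  2.23  1.06  0.7   0.63] [-0.08775029 -0.06638655  0.02925765] [ 3.13895118e+00 -1.08363041e-03 -3.07882770e+00] [-0.21750483  0.28226955  1.2800331 ] -0.00014154127063344314
```

Emit:
{"fn": "play_rows", "kwargs": {
  "deltas": [
    [-0.012,0,0,0,0,0,1],
    [-0.024,0,0,0,0,0,1],
    [-0.036,0,0,0,0,0,1],
    [-0.05,0,0,0,0,0,1],
    [-0.066,0,0,0,0,0,1],
    [-0.082,0,0,0,0,0,1],
    [-0.1,0,0,0,0,0,1],
    [-0.118,0,0,0,0,0,1],
    [-0.136,0,0,0,0,0,1],
    [-0.15,0,0,0,0,0,1]
  ]
}}

```text
clock: 17.35
position: [0.4884, -0.0548, 0.0301]
tool_rot: [3.14, 0.0, -3.081]
force: [-3.6, -0.4, 2.6]
grip_width: 0.0004
finger_force: 1.8
```

Emit:
{"fn": "play_rows", "kwargs": {
  "deltas": [
    [-0.008,0,0,0,0,0,1],
    [-0.014,0,0,0,0,0,1],
    [-0.018,0,0,0,0,0,1],
    [-0.022,0,0,0,0,0,1],
    [-0.022,0,0,0,0,0,1]
  ]
}}

```text
clock: 17.85
position: [0.4988, -0.0542, 0.0302]
tool_rot: [3.14, 0.0, -3.081]
force: [0.0, 0.1, -0.7]
grip_width: -0.0002
finger_force: 0.1
```

Run:
```python
from h import *
s=observe();print(s["clock"],s["qpos"].round(2),w2j(s["position"]),s["tool_rot"],s["force"])
cv2.imwrite("pics/w5.png",grab_frame("wrist")[:,:,::-1])
np.save("w5.npy",cam("wrist"),allow_pickle=True)
```

```text
17.85 [ 0.66  0.85 -0.95  2.02  0.99  0.82  0.75] [-0.0016939  -0.06826701  0.03018067] [ 3.13981011e+00  3.99435842e-04 -3.08101579e+00] [ 0.01057663  0.11657184 -0.66858805]
```

View pics/w5.png

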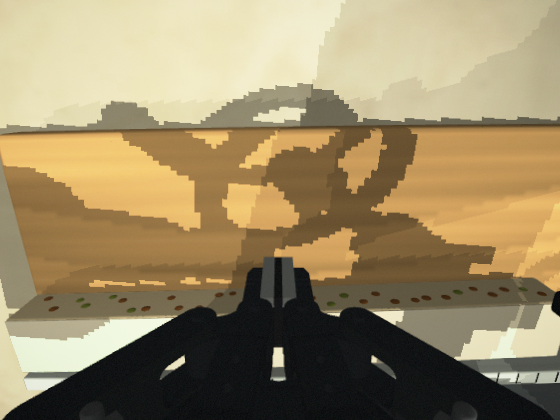

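Emit:
{"fn": "play_rows", "kwargs": {
  "deltas": [
    [-0.004,0,0,0,0,0,1],
    [-0.008,0,0,0,0,0,1],
    [-0.011,0,0,0,0,0,1],
    [-0.013,0,0,0,0,0,1],
    [-0.013,0,0,0,0,0,1]
  ]
}}

```text
clock: 18.4
position: [0.505, -0.0537, 0.0302]
tool_rot: [3.14, 0.0, -3.081]
force: [-2.7, 1.6, 2.0]
grip_width: 0.0002
finger_force: 1.3
```

Emit:
{"fn": "play_rows", "kwargs": {
  "deltas": [
    [-0.002,0,0,0,0,0,1],
    [-0.004,0,0,0,0,0,1],
    [-0.004,0,0,0,0,0,1]
  ]
}}

```text
clock: 18.7
position: [0.5054, -0.0537, 0.0299]
tool_rot: [3.14, -0.003, -3.081]
force: [-13.7, 0.2, 9.1]
grip_width: -0.0001
finger_force: 7.0
```

Run:
```python
from h import *
R=tool(0,np.pi)
for p in([-.02,-.068,.03],[-.02,-.068,.1],[.028,-.222,.1],[.028,-.222,.031]):print(rows(j2w(p),R))
```

```text
(array([0.05, 0.  , 0.  ]), array([ 0.0006, -0.0014, -0.0027]))
(array([ 0.05,  0.  , -0.14]), array([ 0.0006, -0.0014, -0.0027]))
(array([-0.047, -0.307, -0.141]), array([ 0.0006, -0.0014, -0.0027]))
(array([-0.048, -0.307, -0.003]), array([ 0.0006, -0.0014, -0.0027]))
```

Emit:
{"fn": "play_rows", "kwargs": {
  "deltas": [
    [0.05,0,0,0,0,0,1],
    [0.05,0,-0.07,0,0,0,1],
    [0.05,0,-0.14,0,0,0,1],
    [0.01,-0.08,-0.14,0,0,0,1],
    [-0.02,-0.16,-0.14,0,0,0,1],
    [-0.047,-0.24,-0.14,0,0,0,1],
    [-0.047,-0.307,-0.14,0,0,0,1],
    [-0.047,-0.307,-0.14,0,0,0,1]
  ]
}}

```text
clock: 19.5
position: [0.5397, -0.2107, 0.0992]
tool_rot: [3.141, -0.0, -3.087]
force: [-0.8, 0.7, -0.9]
grip_width: 0.0
finger_force: 0.0
```

Run:
```python
from h import *
s=observe();print(s["clock"],s["qpos"].round(2),w2j(s["position"]),s["tool_rot"])
print(rows(j2w([.027,-.222,.031]),tool(0,np.pi)))
cv2.imwrite("pics/w6.png",grab_frame("wrist")[:,:,::-1]);np.save("w6.npy",cam("wrist"),allow_pickle=True)
```

```text
19.5 [ 0.93  0.84 -1.02  1.79  0.84  1.01  1.2 ] [ 0.02877409 -0.2271007   0.09924877] [ 3.14127145e+00 -1.03966584e-04 -3.08730099e+00]
(array([0.004, 0.01 , 0.137]), array([ 0.0002, -0.    , -0.0059]))
```

View pics/w6.png

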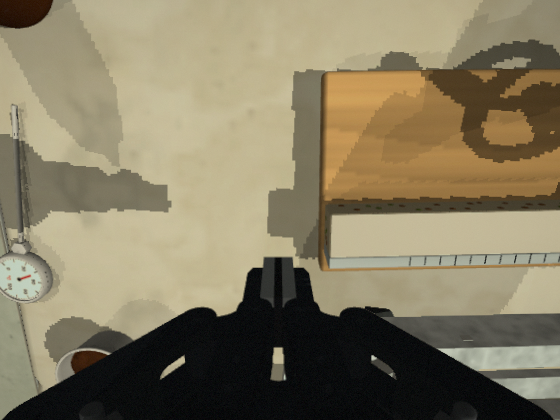

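Emit:
{"fn": "play_rows", "kwargs": {
  "deltas": [
    [0.004,0,0.06,0,0,0,1],
    [0.004,0.005,0.11,0,0,0,1],
    [0.004,0.01,0.137,0,0,-0.006,1],
    [0.004,0.02,0.137,0,0,-0.006,1],
    [0.004,0.035,0.137,0,0,-0.006,1],
    [0.004,0.05,0.137,0,0,-0.006,1],
    [0.004,0.065,0.137,0,0,-0.006,1],
    [0.004,0.08,0.137,0,0,-0.006,1],
    [0.004,0.095,0.137,0,0,-0.006,1],
    [0.004,0.11,0.137,0,0,-0.006,1]
  ]
}}

```text
clock: 20.55
position: [0.5346, -0.1509, 0.0322]
tool_rot: [3.142, 0.001, -3.069]
force: [-1.6, -6.0, 5.4]
grip_width: -0.0
finger_force: 3.4
```

Run:
```python
from h import *
s=observe();print(s["clock"],s["qpos"].round(2),w2j(s["position"]),RJ.T@s["force"])
print(rows(j2w([.027,-.1445,.031]),tool(0,np.pi)))
```

```text
20.55 [ 0.81  0.91 -0.95  1.88  0.96  0.89  1.01] [ 0.0276218  -0.1671063   0.03217687] [-2.00307462 -5.9066071   5.44757176]
(array([0.001, 0.045, 0.002]), array([0.    , 0.0002, 0.0029]))
```

Emit:
{"fn": "play_rows", "kwargs": {
  "deltas": [
    [0.001,0.01,0.002,0,0,0,1],
    [0.001,0.019,0.002,0,0,0,1],
    [0.001,0.026,0.002,0,0,0,1],
    [0.001,0.032,0.002,0,0,0,1],
    [0.001,0.038,0.002,0,0,0,1],
    [0.001,0.038,0.002,0,0,0,1]
  ]
}}

```text
clock: 21.15
position: [0.5325, -0.1312, 0.0305]
tool_rot: [3.139, 0.0, -3.068]
force: [0.3, -0.6, 0.6]
grip_width: 0.0001
finger_force: 0.1
```

Emit:
{"fn": "play_rows", "kwargs": {
  "deltas": [
    [0,0.003,0,0,0,0,1],
    [0,0.005,0,0,0,0,1],
    [0,0.005,0,0,0,0,1]
  ]
}}

```text
clock: 21.45
position: [0.5322, -0.1292, 0.0304]
tool_rot: [3.14, -0.0, -3.068]
force: [-0.9, -2.2, 1.8]
grip_width: 0.0002
finger_force: 0.9
```

Still sliding freely; keep inching.

Emit:
{"fn": "play_rows", "kwargs": {
  "deltas": [
    [0,0.003,0,0,0,0,1],
    [0,0.005,0,0,0,0,1],
    [0,0.005,0,0,0,0,1]
  ]
}}

```text
clock: 21.75
position: [0.5321, -0.1265, 0.0305]
tool_rot: [3.14, -0.0, -3.068]
force: [0.1, -0.4, 0.4]
grip_width: 0.0001
finger_force: 0.5
```

Emit:
{"fn": "play_rows", "kwargs": {
  "deltas": [
    [0,0.002,0,0,0,0,1],
    [0,0.004,0,0,0,0,1],
    [0,0.004,0,0,0,0,1]
  ]
}}

```text
clock: 22.05
position: [0.5319, -0.1246, 0.0305]
tool_rot: [3.14, -0.0, -3.068]
force: [0.1, -0.8, -0.1]
grip_width: 0.0001
finger_force: 0.4
```

Run:
```python
from h import *
s=observe();print(s["clock"],w2j(s["position"]),RJ.T@s["force"])
```

```text
22.05 [ 0.02668838 -0.14065128  0.03048921] [ 0.01011153 -0.79419023 -0.11099071]
```

Emit:
{"fn": "play_rows", "kwargs": {
  "deltas": [
    [0,0.003,0,0,0,0,1],
    [0,0.005,0,0,0,0,1],
    [0,0.005,0,0,0,0,1]
  ]
}}

```text
clock: 22.35
position: [0.5318, -0.1242, 0.0305]
tool_rot: [-3.141, -0.0, -3.07]
force: [1.2, -11.5, -0.2]
grip_width: -0.0
finger_force: 5.9
```

Emit:
{"fn": "play_rows", "kwargs": {
  "deltas": [
    [0,0.003,0,0,0,0,1],
    [0,0.005,0,0,0,0,1],
    [0,0.005,0,0,0,0,1]
  ]
}}

```text
clock: 22.65
position: [0.5318, -0.1239, 0.0305]
tool_rot: [-3.137, -0.001, -3.071]
force: [2.7, -23.7, 1.8]
grip_width: 0.0
finger_force: 11.8
```

Run:
```python
from h import *
R=tool(0,np.pi)
for p in([.026,-.155,.031],[.026,-.165,.1],[-.03,-.06,.1],[-.03,-.06,.031],[.003,-.06,.031]):print(rows(j2w(p),R))
```

```text
(array([ 0.001, -0.03 , -0.001]), array([-0.002 , -0.0003,  0.0017]))
(array([ 0.001, -0.051, -0.139]), array([-0.002 , -0.0003,  0.0017]))
(array([ 0.113,  0.16 , -0.14 ]), array([-0.002 , -0.0003,  0.0017]))
(array([ 0.113,  0.16 , -0.002]), array([-0.002 , -0.0003,  0.0017]))
(array([ 0.047,  0.16 , -0.002]), array([-0.002 , -0.0003,  0.0017]))
```

Emit:
{"fn": "play_rows", "kwargs": {
  "deltas": [
    [0.001,-0.03,0,0,0,0,1],
    [0.001,-0.05,-0.06,0,0,0,1],
    [0.001,-0.05,-0.14,0,0,0,1],
    [0.05,0.0,-0.14,0,0,0,1],
    [0.1,0.05,-0.14,0,0,0,1],
    [0.113,0.12,-0.14,0,0,0,1],
    [0.113,0.16,-0.14,0,0,0,1],
    [0.113,0.16,-0.07,0,0,0,1],
    [0.113,0.16,-0.002,0,0,0,1],
    [0.113,0.16,-0.002,0,0,0,1]
  ]
}}

```text
clock: 23.65
position: [0.4676, -0.0436, 0.0292]
tool_rot: [3.139, -0.004, -3.067]
force: [-0.1, -0.0, 0.8]
grip_width: 0.0
finger_force: 0.0
```

Emit:
{"fn": "play_rows", "kwargs": {
  "deltas": [
    [-0.015,0,0,0,0,0,1],
    [-0.035,0,0,0,0,0,1],
    [-0.05,0,0,0,0,0,1],
    [-0.06,0,0,0,0,0,1],
    [-0.066,0,0,0,0,0,1],
    [-0.07,0,0,0,0,0,1],
    [-0.07,0,0,0,0,0,1]
  ]
}}

```text
clock: 24.35
position: [0.5043, -0.0417, 0.0317]
tool_rot: [3.14, -0.0, -3.068]
force: [0.1, -0.0, -0.2]
grip_width: -0.0002
finger_force: 0.0
```

Run:
```python
from h import *
s=observe();print(s["clock"],w2j(s["position"]),RJ.T@s["force"])
```

```text
24.35 [ 0.00462808 -0.05608792  0.03169731] [ 0.09673786 -0.0076522  -0.21064608]
```

Emit:
{"fn": "play_rows", "kwargs": {
  "deltas": [
    [-0.002,0,0,0,0,0,1],
    [-0.004,0,0,0,0,0,1],
    [-0.006,0,0,0,0,0,1],
    [-0.006,0,0,0,0,0,1]
  ]
}}

```text
clock: 24.75
position: [0.5045, -0.0417, 0.0313]
tool_rot: [3.141, -0.005, -3.068]
force: [-18.6, -1.1, 12.9]
grip_width: -0.0001
finger_force: 9.4
```

Emit:
{"fn": "play_rows", "kwargs": {
  "deltas": [
    [0.04,0,0,0,0,0,1],
    [0.1,0,0,0,0,0,1],
    [0.17,-0.02,-0.06,0,0,0,1],
    [0.17,-0.05,-0.14,0,0,0,1],
    [0.17,-0.12,-0.22,0,0,0,1],
    [0.17,-0.2,-0.32,0,0,0,1],
    [0.16,-0.3,-0.42,0,0,0,1],
    [0.16,-0.36,-0.46,0,0,0,1],
    [0.16,-0.36,-0.46,0,0,0,1]
  ]
}}

```text
clock: 25.65
position: [0.4409, -0.2306, 0.2637]
tool_rot: [3.142, 0.002, -3.072]
force: [0.1, -0.6, -1.4]
grip_width: -0.0001
finger_force: 0.0
```

Run:
```python
from h import *
s=observe();print(s["clock"],s["qpos"].round(2),w2j(s["position"]))
cv2.imwrite("pics/w7.png",grab_frame("wrist")[:,:,::-1]);np.save("w7.npy",cam("wrist"),allow_pickle=True)
a=grab_frame("top")[165:245,190:350,::-1];b=grab_frame("scene")[175:285,205:335,::-1]
o=np.zeros((600,800,3),np.uint8);A=cv2.resize(a,(560,280),interpolation=2);B=cv2.resize(b,(378,320),interpolation=2);o[:280,:560]=A;o[280:,:378]=B
cv2.imwrite("pics/fin.png",o)
```

```text
25.65 [ 1.28  0.55 -1.27  1.85  0.57  1.18  1.45] [-0.07114766 -0.24035384  0.26374395]
```

View pics/fin.png

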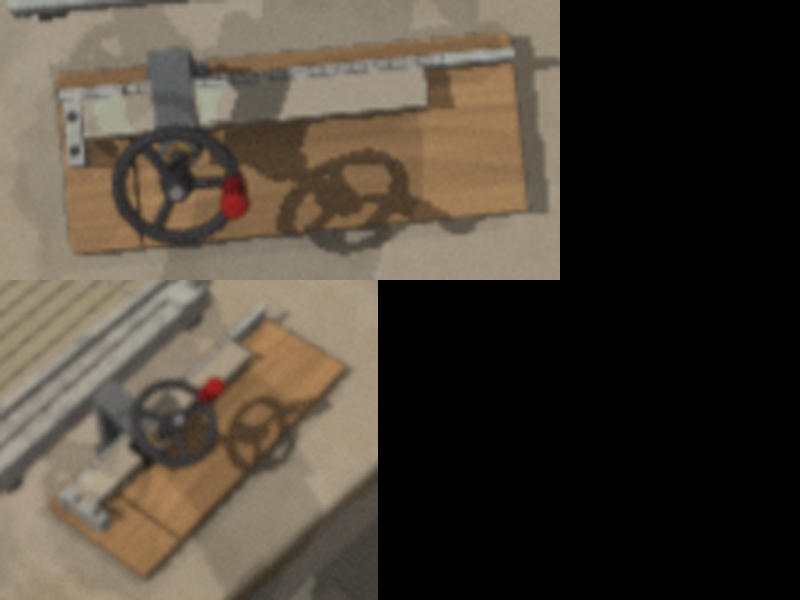

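Run:
```python
from h import *
r=[]
for n,b in(("top",(235,275,205,235)),("scene",(250,300,190,240))):
    ce,st=red(grab_frame(n)[:,:,::-1],b);print(n,ce,st);r.append(ray(cam(n),*ce))
print(w2j(tri(*r)),observe()["clock"])
```

```text
top [256.05 221.95] [18 11  8 11 60]
scene [277.53488372 212.13953488] [23 19 10  7 43]
[-0.05040448  0.01737275  0.17724042] 25.9
```

```bash
python3 -c "
from workcell import *
print(job_done())"
```

```text
the job is handed in; nothing more can be done
None
```

The job is handed in at about 26 s: the clamp is cranked up to its stop, the nougat bar is pushed home against the fence and the end stop, and the gripper is clear; the robot never went near the bottle or the timer.

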